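# Draw the microinjector plunger to mid-stroke

## Task

Ready the microinjector: swing the red latch right aside, raise the clear lid by its blue knob until it stands upright or a little past, then take the plunger by its black head and draw it about 30 mm out of its bore, until the green band has just cleared the holder. Draw it straight along its leaning bore so that it does not jam, do not pull it right out, and finish while still holding it there: do not let go at the end. Leave the latch swung aside and the lid open, and do not shift anything else.

Things in the scene. Friction and masses are not known exactly. Their poses are not given: they have to be found in the camera images.
- case: white open-topped instrument case, fixed to the bench, 125 mm deep (x) by 220 mm wide (y) by 110 mm tall, walls 5 mm. Origin under its centre; its front, with the latch, faces its own -x. Inside, right half (-y): aluminium holder with the plunger; left half (+y): blue rack with two vials, all lower than the rim
- latch (a joint): red swing latch across the lid's front edge, on an upright pivot: 0 = closed (may start up to 0.2), 1.65 = end stop. It holds the lid down physically until about 1.2 rad; it counts as swung aside beyond 1.2. Growing values turn it counter-clockwise seen from above: its knob moves from the front (-x of the case) towards the case's -y. Stays where it is left; light friction (about 1.2 N at the knob)
- latch_knob (a point): centre of the latch's upright red round knob, 16 mm across and 22 mm tall; 43 mm from the pivot, on a 14 mm tall thinner steel stem (the red arm's top lies 23 mm below this point)
- latch_pivot (a point): pivot of the latch, 27 mm below the height of the knob's centre; its axis is upright
- lid (a joint): angle of the clear lid: 0 = shut, 1.57 = upright, 1.75 = end stop. Stiff hinge: stays at any angle where it is left; it counts as open beyond 1.4; lifting takes about 3.5 N at its knob
- lid_handle (a point): centre of the blue round knob on the lid, 20 mm across and 22 mm tall, on a 14 mm tall stem (the lid's face lies 25 mm below this point); 20 mm in from the lid's front edge and 20 mm to the case's +y side of the middle. It stands square to the lid and turns with it
- lid_hinge (a point): middle of the lid's hinge, on the case's back (+x) rim; the hinge axis runs along the case's y. The lid opens up and away from the front. Lid 6 mm thick, 220 mm along the hinge, 125 mm from hinge to front edge; when it stands open its knob is on the far (+x) side of it
- bore_mouth (a point): centre of the bore's mouth in the face of the square aluminium holder (46 x 46 mm face, 54 mm long, fixed in the case). Its z axis is the bore's axis and points out of the bore; it leans 0.30 rad (17 degrees) from the vertical towards the case's front (-x). Bore 15.2 mm across, 50 mm deep
- plunger_grip (a point): centre of the plunger's black head, 24 mm across and 28 mm long along the bore's axis (orange ring at its end); the plunger's z axis points out of the bore. Loose steel shaft 14 mm across, 110 g; fully in, this point lies 28 mm beyond bore_mouth along its z; drawn 30 mm it lies 58 mm beyond. A green band on the shaft has its lower edge just at the mouth when 30 mm is drawn. Slides back in when let go
- vial_a_mid (a point): white-capped amber vial, 22 mm across, 54 mm tall, standing in the blue rack inside the case, this point at half height; stays where it is
- vial_b_mid (a point): the same with a red cap, this point at half height; stays where it is
- tip_box: blue pipette-tip box with clear top, 120 x 80 x 65 mm, origin under its centre; stays where it is
- bottle: green bottle with a white label and blue cap, 56 mm across, 120 mm tall, origin under its centre; stays where it is
- dish: flat clear dish, 92 mm across, 18 mm tall, origin under its centre; stays where it is
- canister: black canister with brass top, 48 mm across, 67 mm tall, origin under its centre; stays where it is
- wrench: steel wrench, 140 mm long, lying along its x axis; stays where it is
- plunger: the whole plunger described under plunger_grip; its origin is the foot of the shaft, 78 mm down its own axis from the head's centre

How it is judged (in metres and radians):
On the way, in this order (a step that is already met when the one before it is completed fails the run):
1. the latch is swung aside, the lid still shut (value of joint latch above 1.2 rad and value of joint lid below 0.1 rad), for 0.1 s.
2. the lid stands open, the plunger still fully in (value of joint lid above 1.4 rad and z of plunger_grip in the frame of bore_mouth below 0.034 m), for 0.2 s.
At the end, for the whole second after the job is handed in: latch beyond 1.2 rad, lid beyond 1.4 rad; the plunger drawn 30 mm out of its bore (22 to 38 mm: its head's centre 50 to 66 mm beyond the mouth), in line with the bore within 0.07 rad, at rest, held by the fingers (over 1 N) and not wedged in the bore (under 15 N against the holder) (value of joint latch above 1.2 rad and value of joint lid above 1.4 rad and z of plunger_grip in the frame of bore_mouth between 0.05 and 0.066 m and angle between the z axis of plunger_grip and the z axis of bore_mouth, either way round below 0.07 rad and contact force between the fingers and plunger above 1 N and contact force between plunger and case below 15 N and linear speed of plunger below 0.01 m/s); the arm keeps its last pose, push and grip.
It fails at once if the plunger is pulled right out (more than 46 mm) (z of plunger_grip in the frame of bore_mouth above 0.074 m).
It fails at once if the plunger is jammed or wrenched in its bore (over 50 N against the holder) (contact force between plunger and case above 50 N).
It fails at once if a bystander is shifted by more than 15 mm (distance of any of vial_a_mid, vial_b_mid, tip_box, bottle, dish, canister, wrench from where it was at the start of the episode above 0.015 m).
It also fails if it takes over 62 s, if anything falls off the work surface, if the arm or the gripper's body presses on something with over 40 N, if the wrist force passes 120 N, or if a joint passes its speed limit or range.

## Robot

A 7-joint arm with a two-finger parallel gripper is mounted at the origin on the work surface. World frame = base frame: x ahead of the robot, y to its left, z up, the work surface at z = 0. Lengths are in mm, angles in rad, forces in N, time in s.
With the tool pointing down it reaches from about 425 to 925 mm from the base axis. Payload 6.8 kg.
Tool frame: the origin (TCP) lies on the centre line of the jaws, within the pads' length; the fingertips stand ctrl.tcp_to_tips ahead of it and the grasp point (between the pads) lies 8 mm behind it (ctrl.tcp_to_tips is the distance from the TCP to the fingertips, in mm); z points along the fingers, y is the line along which they close (so a half turn about z gives the same grasp; the last joint's range is limited). The gripper opens to 88 mm and grips with 3 to 60 N. Pads are 20 mm wide; open, the fingers measure 115 mm over their backs; the gripper's body (75 mm by 178 mm) begins 61 mm behind the grasp point.
Start: joints at [-1.35, 0.477, 0.022, 1.555, -0.011, 1.109, -0.083], TCP at [217.959, 638.859, 233.664] pointing down, gripper open.
Joint ranges: [-2.96, 2.96], [-0.34, 2.1], [-1.41, 1.46], [0.24, 2.44], [-1.37, 4.51], [0.17, 1.92], [-2.96, 2.96]. Speed limits (rad/s): [2.39, 2.39, 3.14, 3.14, 3.14, 3.14, 3.14].

## Interface

Orientations are given as [roll, pitch, yaw] about the fixed x, y, z axes, in that order (R = Rz(yaw) Ry(pitch) Rx(roll)).
In Python, from bench import ctrl, snapshot gives the robot as it stands. The module is installed in compiled form; this text tells all that it offers. Calls block until the motion is done:
- ctrl.move_pose(position, orientation): joint-space move of the TCP to a pose.
- ctrl.move_straight(position, frame=None, velocity=150, max_force=None): straight line of the TCP; frame=None keeps the orientation; velocity is the mean speed in mm/s. With max_force (N) it stops when the force on the tool has changed by that much, and returns True; else False.
- ctrl.movej(angles): joint-space move.
- ctrl.command_gripper(opening): finger opening in mm; the grip force is fixed at half the most; returns when the fingers have stopped.
- ctrl.wait(seconds).
- ctrl.inverse_kinematics(position, orientation): joint angles nearest the present ones, or None.
- ctrl.sense(): the state.
- snapshot(name): name is "scene" or "top" or "wrist"; returns a dict with "img" (384x512x3 uint8, red, green, blue), "fx", "fy", "cx", "cy" (pixels), "dist_coeffs" ([k1, k2, p1, p2, k3] as OpenCV has them; the pictures are not rectified), "rvec" (rotation vector, rad) and "tvec" (3), from world to camera coordinates, as OpenCV has them. Camera axes: x right, y down, z forward; pixel columns grow to the right and rows downward; lengths in mm; the calibration is good to about 2 mm. A picture is of the moment at which its call begins. There is no depth.
A pose or a line that the arm cannot do raises ctrl.MotionError and nothing moves.
- ctrl.hand_in(): hands the job in; it is judged then, once.
The state is a dict: "time": time; "qpos": joint angles; "qd": joint speeds; "joint_torque": joint torques, N m; "tool_pos": TCP position; "eef_rot": TCP orientation; "wrist_force": force on the tool from outside, world axes, zero at the start; "torque": the same for the moment, N m; "gripper_width": finger opening in mm; "grip_force": force on a finger pad.
Only numpy, scipy, OpenCV 4.12 (cv2) and the standard library are available. Lean on these libraries where they do the work, as an engineer would, in place of code of your own. Each camera call takes 0.05 s, during which the arm holds its last target. There are 200 camera calls.

## Working session

There is one attempt and no reset: what is moved stays moved. The work goes in short steps, each a Python script; the robot and the scene stay as the last script left them, time stands still between calls to the robot, and variables do not carry over. Pictures are saved under pics/ and viewed, at most 10 in all, crops included, and the job is handed in when it is done.

```bash
mkdir -p pics; ls; python3 - <<'E'
from bench import ctrl, snapshot
import cv2,numpy as np,pickle
d={}
for n in ["scene","top"]:
    s=snapshot(n); d[n]=s; cv2.imwrite(f"pics/{n}0.png",cv2.resize(s["img"][:,:,::-1],(800,600),interpolation=cv2.INTER_CUBIC))
    R=cv2.Rodrigues(np.array(s["rvec"],float))[0]; print(n,s["fx"],s["dist_coeffs"],-R.T@np.array(s["tvec"]).ravel(),R[2])
pickle.dump(d,open("s0.pkl","wb"))
s=ctrl.sense();print(s["time"],s["tool_pos"],s["eef_rot"],ctrl.tcp_to_tips,s["gripper_width"])
E
```

```text
pics
scene 458.15804899770393 [0.01137035 0.         0.         0.         0.        ] [1182.86256231 -783.41877281  919.85342925] [-0.52126915  0.59026132 -0.61633599]
top 424.86210886090834 [0.02250631 0.         0.         0.         0.        ] [ 335.93998289  -28.81817263 1169.51732412] [ 0.16131564  0.00733281 -0.98687562]
0.1 [217.82343642 638.36902989 232.80447606] [-3.14003180e+00  1.34633829e-04  2.81283909e+00] 11.0 87.83183724474058
```

View pics/scene0.png

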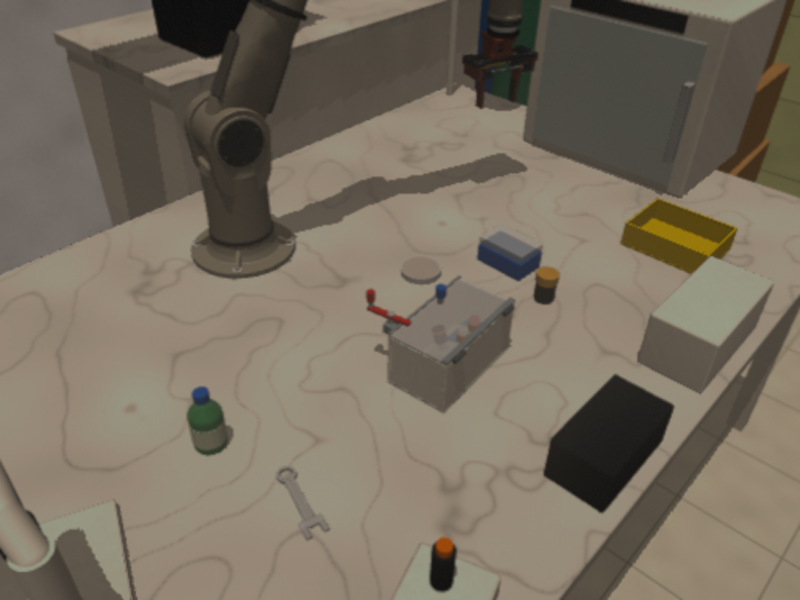

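View pics/top0.png

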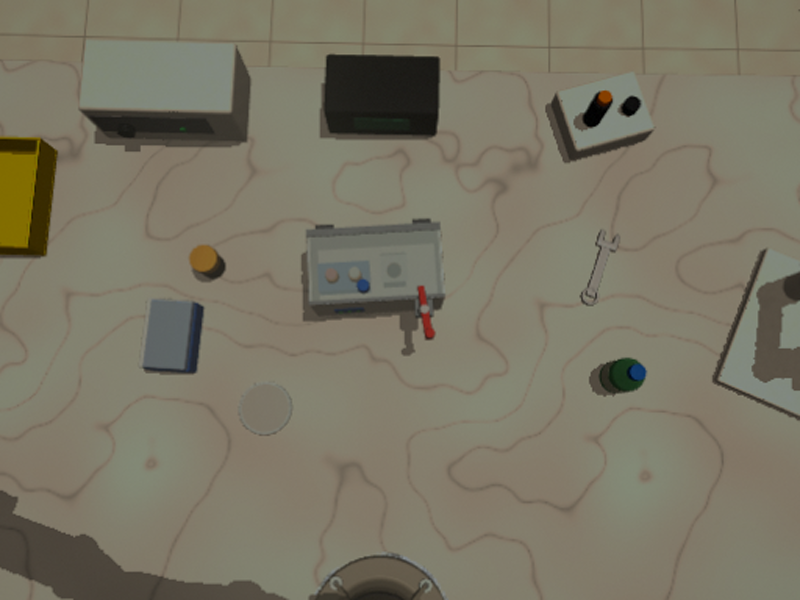

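The scene view shows the lid knob at about (441,290) and the red latch knob at (370,296). The top view shows the lid corners at about (307,230), (441,223), (443,300) and (311,306), the lid knob at (363,286), and the latch running from (421,288) to (430,335).

```bash
cat > h.py <<'E'
import numpy as np,cv2,pickle
from scipy.optimize import least_squares
def cam(s): return np.array([[s["fx"],0,s["cx"]],[0,s["fy"],s["cy"]],[0,0,1]]),np.array(s["dist_coeffs"],float)
def proj(s,P):
    K,D=cam(s); return cv2.projectPoints(np.array(P,float).reshape(-1,1,3),np.array(s["rvec"],float),np.array(s["tvec"],float),K,D)[0].reshape(-1,2)
def tri(ss,uvs,p0=(600,0,100)):
    r=least_squares(lambda p:np.concatenate([proj(s,p)[0]-uv for s,uv in zip(ss,uvs)]),p0); return r.x,np.abs(r.fun).max()
def onz(s,uv,z): 
    return least_squares(lambda p:proj(s,[p[0],p[1],z])[0]-uv,(600,0)).x
def blob(img,kind,box):  # box x0,y0,x1,y1
    x0,y0,x1,y1=box; c=img[y0:y1,x0:x1].astype(int); r,g,b=c[...,0],c[...,1],c[...,2]
    m={"red":(r>1.8*g)&(r>1.8*b)&(r>60),"blue":(b>1.6*r)&(b>1.4*g)&(b>50)}[kind]
    v,u=np.nonzero(m); return np.array([u.mean()+x0,v.mean()+y0]),len(u),(u.min()+x0,v.min()+y0,u.max()+x0,v.max()+y0)
E
python3 - <<'E'
from h import *
d=pickle.load(open("s0.pkl","rb")); S,T=d["scene"],d["top"]; k=.64
f=lambda a,b:np.array([a*k,b*k])-.18
bs=blob(S["img"],"blue",(272,176,292,194)); bt=blob(T["img"],"blue",(224,174,242,192)); print(bs,bt)
print("handle",tri([S,T],[bs[0],bt[0]]))
rs=blob(S["img"],"red",(228,180,246,194)); print(rs)
print("lknob",tri([S,T],[rs[0],f(430,333)]))
for c in [(307,230),(441,223),(443,300),(311,306)]: print(onz(T,f(*c),114))
for c in [(421,288),(425,309)]: print(onz(T,f(*c),118))
for n,c in dict(dish=(265,408),canister=(204,260),box=(175,335),bottle=(625,375),wr=(590,297)).items(): print(n,onz(T,f(*c),20))
a=cv2.resize(S["img"][165:265,225:345,::-1],(480,400),interpolation=3);b=cv2.resize(T["img"][135:235,190:295,::-1],(420,400),interpolation=3)
im=np.vstack([a[:300],np.zeros((0,480,3),np.uint8)]);im=np.hstack([cv2.resize(a,(400,333)),cv2.resize(b,(400,381))[:333]])
cv2.imwrite("pics/crop.png",im)
E
```

```text
(array([282.        , 184.52631579]), 19, (np.int64(280), np.int64(183), np.int64(284), np.int64(188))) (array([231.88636364, 182.20454545]), 44, (np.int64(229), np.int64(179), np.int64(235), np.int64(186)))
handle (array([551.00792198,  37.08968207, 149.21965757]), np.float64(0.023195904171700477))
(array([236.69230769, 188.5       ]), 26, (np.int64(235), np.int64(185), np.int64(238), np.int64(193)))
lknob (array([476.77621158, -69.50201216, 155.03986665]), np.float64(0.0819695413177044))
[648.6482464  133.88246226]
[665.67200885 -86.37358637]
[536.68729448 -91.40681127]
[521.86064698 121.59922922]
[554.82863887 -55.37801513]
[520.53662183 -62.4472599 ]
dish [359.02746365 205.69301488]
canister [616.95091554 328.71317625]
box [481.51622686 369.58765271]
bottle [ 430.32852564 -411.91516861]
wr [ 565.88507674 -355.04910772]
```

View pics/crop.png

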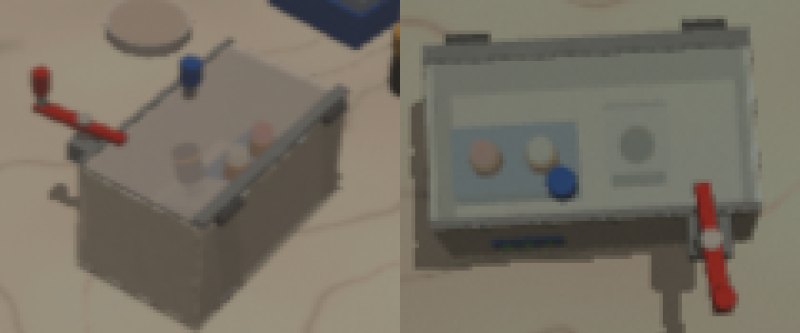

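Left crop: the red latch knob stands left of its grey pivot, and the blue knob is on the lid. Right crop: the latch pivot is at about (711,240), and the plunger head shows through the lid at (637,143). The corners and the handle agree on a case centre of about (594,20) with yaw 0.073, and the latch reads about 0.1 rad. I'll move to hover over the latch and take a wrist picture.

```bash
python3 - <<'E'
from bench import ctrl, snapshot
from h import *
cy=.073; P=np.array([520.5,-62.4]); th=.1
k=P+43*np.array([-np.cos(cy+th),-np.sin(cy+th)]); print(k)
ctrl.move_pose([k[0],k[1],225],[np.pi,0,cy+th])
s=snapshot("wrist"); t=snapshot("top"); pickle.dump({"w":s,"t":t},open("s1.pkl","wb"))
cv2.imwrite("pics/w1.png",s["img"][:,:,::-1])
q=ctrl.sense();print(q["time"],q["tool_pos"],q["eef_rot"],q["qpos"][6])
print("pred knob,pivot,handle",proj(s,[[*k,148],[*P,121],[551,37,141]]))
E
```

```text
[478.14187022 -69.80194852]
2.8667 [478.43344199 -69.14613614 224.98181484] [3.14145088e+00 2.39759901e-05 1.74603111e-01] -1.0827183336940325
pred knob,pivot,handle [[257.72771175 200.77139824]
 [257.70782725 136.03770466]
 [121.36230067  70.1247612 ]]
```

View pics/w1.png

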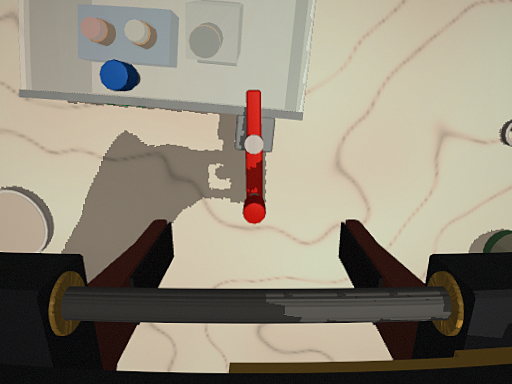

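The wrist view shows the knob at (254,212), the pivot at (254,145) and the lid handle at about (117,76). All three sit a few pixels off the prediction, so I'll triangulate them across views.

```bash
python3 - <<'E'
from h import *
d=pickle.load(open("s0.pkl","rb")); S,T=d["scene"],d["top"]; W=pickle.load(open("s1.pkl","rb"))["w"]
f=lambda a,b:np.array([a*.64,b*.64])-.18
print("knob",tri([S,T,W],[(236.7,188.5),f(430,333),(254,212)]),tri([S,W],[(236.7,188.5),(254,212)]))
print("pivot",tri([T,W],[f(425,309),(254,145)]), onz(W,(254,145),122))
print("knob z148",onz(W,(254,212),150),onz(T,f(430,333),150))
print("handle",tri([S,T,W],[(282,185),(231.9,182.2),(118,76)]),onz(W,(118,76),143),onz(T,(231.9,182.2),143))
print("front lid corners",[onz(W,c,113) for c in [(20,94),(302,115)]])
print("head",onz(W,(205,40),95),onz(T,f(394,270),95))
E
```

```text
knob (array([473.01205309, -68.24899785, 157.19272037]), np.float64(1.384260336736162)) (array([471.32132927, -68.24567959, 153.15157986]), np.float64(1.1812263207810645))
pivot (array([516.21885701, -60.5021678 , 142.82983445]), np.float64(0.4690255752474286)) [513.4248392 -60.7885389]
knob z148 [470.03063478 -68.53291197] [477.35678155 -69.83170554]
handle (array([547.2397115 ,  36.87299165, 146.40679963]), np.float64(1.7605869545059818)) [546.80284133  38.15770343] [552.36774893  37.49435998]
front lid corners [array([521.40432366, 128.78214008]), array([541.61869981, -93.43213089])]
head [585.23000704  -8.82640358] [589.03939401 -10.61782557]
```

```bash
python3 - <<'E'
from bench import ctrl, snapshot
from h import *
cy=.08; P=np.array([516.5,-61.5])
kp=lambda th:P+43*np.array([-np.cos(cy+th),-np.sin(cy+th)])
k=kp(.1); o=lambda th:[np.pi,0,cy+th]
ctrl.move_straight([*k,200],frame=o(.1),velocity=150)
ctrl.command_gripper(40)
print(ctrl.move_straight([*k,147],velocity=80,max_force=8))
ctrl.command_gripper(20); q=ctrl.sense(); print(q["time"],q["tool_pos"],q["gripper_width"],q["grip_force"],q["wrist_force"])
for th in [.35,.6,.85,1.1,1.35,1.57]:
    r=ctrl.move_straight([*kp(th),147],frame=o(th),velocity=60,max_force=15); q=ctrl.sense(); print(th,r,np.round(q["wrist_force"],1),q["grip_force"],q["time"])
    if r: break
s=snapshot("wrist"); t=snapshot("top"); pickle.dump({"w":s,"t":t},open("s2.pkl","wb"))
cv2.imwrite("pics/w2.png",np.hstack([s["img"],t["img"][110:240,180:320].repeat(2,0).repeat(2,1)[:,:280] if 0 else cv2.resize(t["img"][120:248,190:290],(288,384),interpolation=3)])[:,:,::-1])
E
```

```text
False
5.4083 [474.22856873 -69.14419847 147.07417476] 20.389170814449734 0.0 [ 0.02032534 -0.03244794  0.10684799]
0.35 False [ 0.1 -0.3 -0.2] 0.0 5.8083
0.6 False [-0.7 -0.1  0.1] 0.0 6.2083
0.85 False [ 0.1  0.3 -0.2] 0.0 6.6083
1.1 False [-0.6  0.2  0.6] 0.0 7.0083
1.35 False [-0.8 -0.  -0.6] 0.0 7.4083
1.57 False [-0.2 -1.   0.5] 0.0 7.775
```

View pics/w2.png

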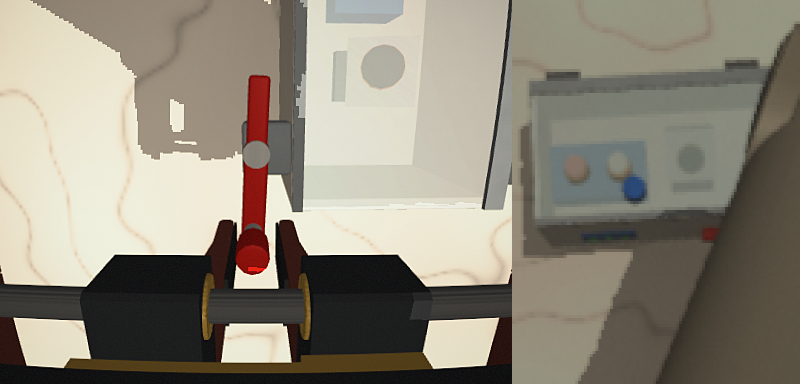

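The latch now lies parallel to the lid's front edge, at about 1.55 rad, with its knob between the fingers at (254,250). Next is the lid.

```bash
python3 - <<'E'
from bench import ctrl, snapshot
from h import *
cy=.08; H=np.array([549.5,37.5])
q=ctrl.sense(); p=q["tool_pos"]
ctrl.command_gripper(40)
ctrl.move_straight([p[0],p[1],215],velocity=200)
ctrl.move_pose([*H,215],[np.pi,0,cy])
s=snapshot("wrist"); b=blob(s["img"],"blue",(180,100,330,320)); print("blue",b,"pred",proj(s,[*H,146]),onz(s,b[0],150))
print(ctrl.move_straight([*H,139],velocity=100,max_force=8))
for w in [24,22,21,20]:
    ctrl.command_gripper(w); q=ctrl.sense(); print(np.round(q["wrist_force"],1),round(q["gripper_width"],1),round(q["grip_force"],1))
print(q["time"],q["tool_pos"])
cv2.imwrite("pics/w3.png",snapshot("wrist")["img"][:,:,::-1])
E
```

```text
blue (array([254.99057873, 205.19111709]), 743, (np.int64(241), np.int64(188), np.int64(269), np.int64(221))) pred [[255.78480451 203.01873298]] [549.18951416  38.01613616]
False
[ 0.   0.4 -0.2] 24.2 0.0
[-0.8 -0.8 -0.9] 22.1 0.0
[ 0.5 -0.4 -0.3] 20.9 0.0
[0.6 0.6 0.7] 20.0 0.0
12.5417 [549.46147439  37.51801955 138.96686176]
```

View pics/w3.png

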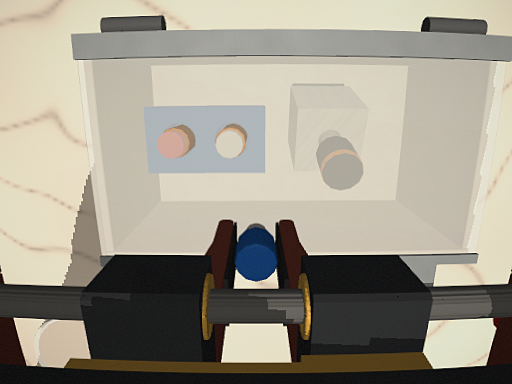

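The knob at (257,255) is centred between the fingers. I'll grip it and swing the lid up.

```bash
python3 - <<'E'
from bench import ctrl, snapshot
from h import *
cy=.08
ctrl.command_gripper(10); q=ctrl.sense(); print(np.round(q["wrist_force"],1),round(q["gripper_width"],1),round(q["grip_force"],1))
p0=q["tool_pos"]; v=np.array([-105,30.]); ex=np.array([np.cos(cy),np.sin(cy)])
for a in np.arange(.15,1.66,.15):
    d=np.array([v[0]*np.cos(a)+v[1]*np.sin(a),-v[0]*np.sin(a)+v[1]*np.cos(a)])-v
    r=ctrl.move_straight([*(p0[:2]+ex*d[0]),p0[2]+d[1]],velocity=70,max_force=25)
    q=ctrl.sense(); print(round(a,2),r,np.round(q["wrist_force"],1),np.round(q["torque"],2),round(q["gripper_width"],1),round(q["time"],1))
    if r: break
t=snapshot("scene"); w=snapshot("wrist"); T=snapshot("top");pickle.dump({"w":w,"t":T,"s":t},open("s3.pkl","wb"))
cv2.imwrite("pics/s3.png",np.hstack([cv2.resize(t["img"][130:270,220:350],(371,400),interpolation=3),cv2.resize(w["img"],(429,322))[:,:].repeat(1,0) if 0 else cv2.copyMakeBorder(cv2.resize(w["img"],(429,322)),0,78,0,0,0)])[:,:,::-1])
E
```

```text
[ 0.1 -0.2 -0.5] 19.6 30.0
0.15 False [-1.4  0.3 -0.8] [-0.05  0.42  0.02] 19.7 13.2
0.3 False [-2.3 -0.   0.9] [-0.01  0.66  0.04] 19.2 13.6
0.45 False [-2.3  1.1  1.4] [ 0.09  0.72 -0.01] 19.5 14.0
0.6 False [-1.3  1.4  0.1] [0.15 0.61 0.  ] 19.5 14.3
0.75 False [ 0.5  1.2 -2.4] [0.26 0.33 0.05] 19.2 14.7
0.9 False [ 1.6  1.8 -4.2] [0.4  0.07 0.  ] 19.0 15.1
1.05 False [ 0.7  2.6 -4.4] [0.62 0.14 0.  ] 19.5 15.5
1.2 False [ 1.3  3.2 -2.3] [ 0.73  0.13 -0.02] 19.3 15.9
1.35 False [0.6 4.8 0.2] [ 0.92  0.26 -0.01] 19.0 16.3
1.5 False [0.3 5.  4.8] [ 1.07 -0.    0.  ] 18.5 16.6
1.65 False [2.3 5.2 4.1] [ 1.13 -0.22 -0.03] 18.4 17.0
```

View pics/s3.png

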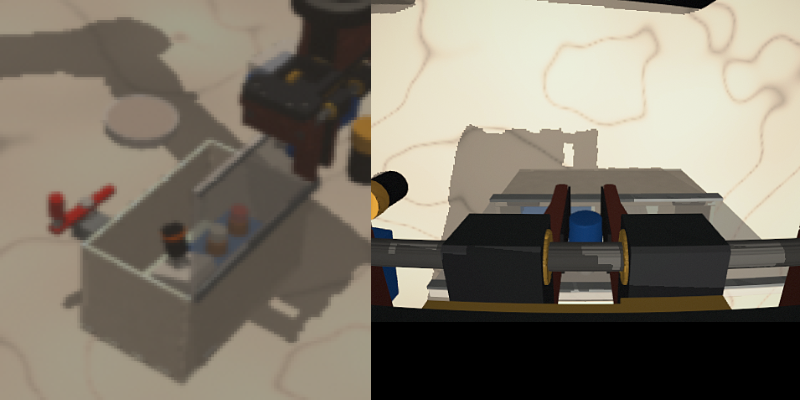

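The lid stands upright with the knob still held, and the latch is aside. In the left crop the plunger's black head is at (175,235). Next I'll release the lid and look at the plunger.

```bash
python3 - <<'E'
from bench import ctrl, snapshot
from h import *
cy=.082
p=ctrl.sense()["tool_pos"]; ctrl.command_gripper(44)
ctrl.move_straight([p[0],p[1],295],velocity=200)
ctrl.move_straight([545,0,295],velocity=250)
ctrl.move_pose([552,-13,205],[np.pi,-.3,cy])
ctrl.wait(.2)
d={n:snapshot(n) for n in ["wrist","top","scene"]}; pickle.dump(d,open("s4.pkl","wb"))
q=ctrl.sense(); print(q["time"],q["tool_pos"],q["eef_rot"],np.round(q["wrist_force"],1))
a=d["wrist"]["img"]; t=cv2.resize(d["top"]["img"][130:210,185:295],(396,288),interpolation=3); s=cv2.resize(d["scene"]["img"][160:240,235:325],(404-80,288),interpolation=3)
can=np.zeros((600,800,3),np.uint8); can[:307,:410]=cv2.resize(a,(410,307)); can[310:598,:396]=t; can[310:598,400:724]=s
c=cv2.resize(a[0:200,150:400],(375,300),interpolation=3); can[:300,415:790]=c
cv2.imwrite("pics/w4.png",can[:,:,::-1])
E
```

```text
20.0667 [552.79336412 -12.85432616 205.55557891] [ 3.14140741 -0.30082256  0.08234098] [0.5 0.5 0.6]
```

View pics/w4.png

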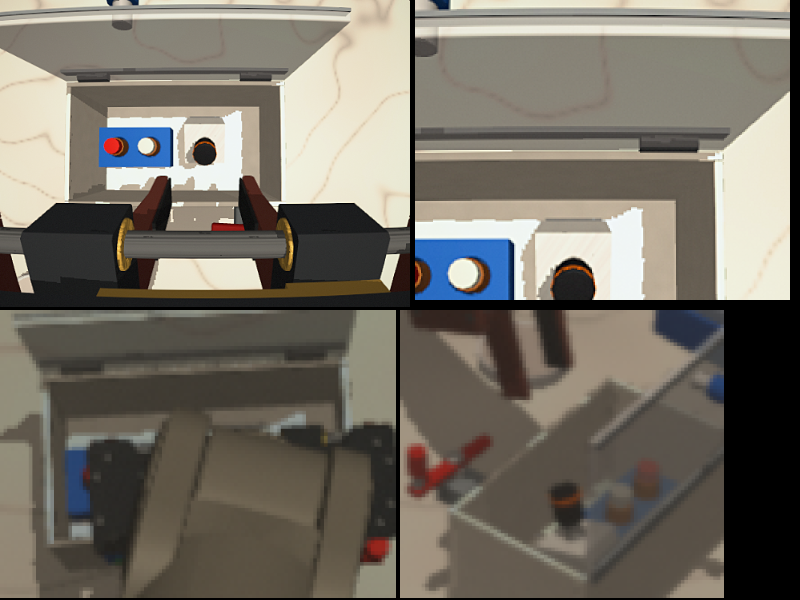

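Wrist view: the black head is centred near (255,188) in full-frame pixels, with the ring above its end face. Scene view: the head is near (281,214). I'll fit the head cylinder's silhouette in both views.

```bash
python3 - <<'E'
from h import *
d=pickle.load(open("s4.pkl","rb")); W,S=d["wrist"],d["scene"]; cy=.082
b=np.array([-np.sin(.3)*np.cos(cy),-np.sin(.3)*np.sin(cy),np.cos(.3)])
def dark(s,box,th):
    x0,y0,x1,y1=box; c=s["img"][y0:y1,x0:x1].astype(int); r,g,bl=c[...,0],c[...,1],c[...,2]
    m=((c.max(2)<th)|((r>1.7*bl)&(r>g*1.25)&(r>60))).astype(np.uint8)
    n,l,st,ce=cv2.connectedComponentsWithStats(m); i=1+st[1:,4].argmax(); m=l==i
    v,u=np.nonzero(m); print(st[i]+[x0,y0,0,0,0],ce[i]+[x0,y0]); return np.array([u.min()+x0-.5,v.min()+y0-.5,u.max()+x0+.5,v.max()+y0+.5])
bw=dark(W,(232,160,280,215),60); bs=dark(S,(272,203,292,224),60); print(bw,bs)
e1=np.array([np.cos(.3)*np.cos(cy),np.cos(.3)*np.sin(cy),np.sin(.3)]);e2=np.cross(b,e1)
t=np.linspace(0,2*np.pi,60);ring=12*(np.outer(np.cos(t),e1)+np.outer(np.sin(t),e2)); cyl=np.vstack([ring+14*b,ring-14*b])
def bb(s,p): q=proj(s,p+cyl); return np.r_[q.min(0),q.max(0)]
for wS in (1,.3,0.0):
    r=least_squares(lambda p:np.r_[bb(W,p)-bw,wS*(bb(S,p)-bs)],(587,-10,90)); print(wS,r.x,np.round(r.fun,1))
c=r.x
# calibration cross-check: vial caps, case rear strip
E
```

```text
[240 172  31  35 796] [255.05025126 189.57286432]
[277 208   9  13  83] [280.96385542 213.57831325]
[239.5 171.5 270.5 206.5] [276.5 207.5 285.5 220.5]
1 [586.72661143  -8.77248925  89.7602971 ] [ 0.4 -0.8 -0.7  0.3 -1.4 -0.  -0.1  0. ]
0.3 [586.60273625  -8.87397655  89.47176986] [ 0.6 -0.6 -0.6  0.5 -0.5  0.  -0.   0. ]
0.0 [586.59970422  -8.88444646  89.14292645] [ 0.6 -0.5 -0.6  0.5 -0.   0.  -0.   0. ]
```

The fit agrees between cameras, with the head at (586.6,-8.9,89.3). I'll turn the gripper 0.35 rad about the bore axis so its body clears the latch knob, then approach along the bore and close in stages, centring as I go.

```bash
python3 - <<'E'
from bench import ctrl, snapshot
from h import *
from scipy.spatial.transform import Rotation as Ro
cy=.082; c=np.array([586.6,-8.9,89.3])
b=np.array([-np.sin(.3)*np.cos(cy),-np.sin(.3)*np.sin(cy),np.cos(.3)])
R=Ro.from_rotvec(.35*b)*Ro.from_euler("xyz",[np.pi,-.3,cy]); o=R.as_euler("xyz"); y=R.as_matrix()[:,1]
ctrl.move_pose(c+90*b,o)
s=snapshot("wrist")
r=ctrl.move_straight(c-4*b,velocity=60,max_force=8)
q=ctrl.sense(); print(r,q["time"],(q["tool_pos"]-c)@b,np.round(q["wrist_force"],1)); tgt=c-4*b
f0=q["wrist_force"]
if not r:
  for w in [28,26,25.5,25,24.5,24,23.5,23]:
    ctrl.command_gripper(w)
    for i in range(4):
        q=ctrl.sense(); f=(q["wrist_force"]-f0)@y
        print(w,round(q["gripper_width"],2),round(q["grip_force"],1),np.round(q["wrist_force"],1),round(f,1),round(q["time"],1))
        if abs(f)<2.5: break
        tgt=tgt+y*np.sign(f)*.5; ctrl.move_straight(tgt,velocity=20)
    if q["grip_force"]>3: break
np.save("tgt.npy",tgt); cv2.imwrite("pics/w5.png",snapshot("wrist")["img"][:,:,::-1])
E
```

```text
False 22.2917 -3.718054287996692 [-0.3 -0.5  0. ]
28 27.89 0.0 [ 0.1 -0.1  0.1] -0.2 22.8
26 26.39 0.1 [0.5 0.3 1. ] -0.3 23.0
25.5 25.11 0.3 [ 1.1 -0.7  1.3] 0.9 23.2
25 25.13 0.6 [ 0.3 -1.   0.9] 0.8 23.5
24.5 24.4 1.0 [-0.4 -1.8  0.5] 1.2 23.7
24 23.98 2.8 [ 2.3 -2.5  0.6] 2.8 23.9
24 24.06 2.7 [ 1.2 -0.9  2.2] 1.2 24.1
23.5 23.92 11.5 [ 1.6 -1.1  2.7] 1.6 24.4
```

View pics/w5.png

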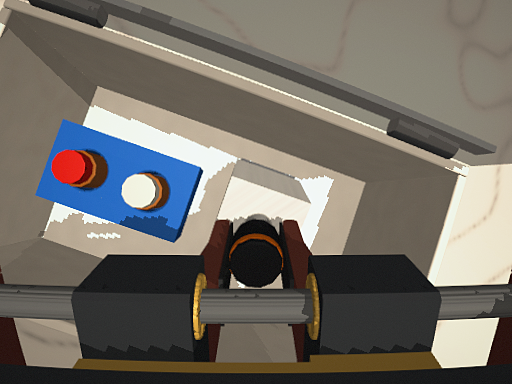

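The head is held centrally between the fingers with little side force. Now I'll draw it along the bore in 5 mm steps, correcting any side load.

```bash
python3 - <<'E'
from bench import ctrl, snapshot
from h import *
cy=.082; tgt=np.load("tgt.npy")
b=np.array([-np.sin(.3)*np.cos(cy),-np.sin(.3)*np.sin(cy),np.cos(.3)])
ctrl.command_gripper(20); p0=ctrl.sense()["tool_pos"]
for i in range(6):
    tgt=tgt+5*b; r=ctrl.move_straight(tgt,velocity=25,max_force=12); ctrl.wait(.1)
    q=ctrl.sense(); f=q["wrist_force"]; l=f-(f@b)*b
    print(i,r,round((q["tool_pos"]-p0)@b,1),"ax",round(f@b,1),"lat",np.round(l,1),np.round(q["torque"],2),round(q["grip_force"],1),round(q["time"],1))
    if r: break
    if np.linalg.norm(l)>4: tgt=tgt+.3*l/np.linalg.norm(l)
ctrl.wait(.3); q=ctrl.sense(); print(np.round(q["wrist_force"],1),q["gripper_width"])
d={n:snapshot(n) for n in ["wrist","scene"]}; pickle.dump(d,open("s6.pkl","wb"))
a=d["wrist"]["img"][120:300,130:400]; s=cv2.resize(d["scene"]["img"][150:245,225:330],(398,360),interpolation=3)
cv2.imwrite("pics/w6.png",np.hstack([cv2.resize(a,(400,360),interpolation=3),s])[:,:,::-1])
E
```

```text
0 False 5.0 ax 0.7 lat [ 2.3 -1.7  0.7] [-0.56 -0.26 -0.19] 30.0 25.1
1 False 9.9 ax 0.8 lat [ 1.8 -1.8  0.5] [-0.5  -0.26 -0.16] 30.0 25.5
2 False 15.0 ax 1.4 lat [ 2.3 -2.6  0.6] [-0.47 -0.19 -0.13] 30.0 26.0
3 False 20.0 ax 0.2 lat [ 1.8 -1.   0.5] [-0.45 -0.14 -0.15] 30.0 26.4
4 False 24.9 ax 0.5 lat [ 0.7 -1.4  0.2] [-0.41  0.04 -0.13] 30.0 26.9
5 False 29.9 ax 0.0 lat [ 1.1 -1.5  0.3] [-0.35  0.15 -0.11] 30.0 27.3
[ 1.4 -1.   0.1] 23.337833790212503
```

View pics/w6.png

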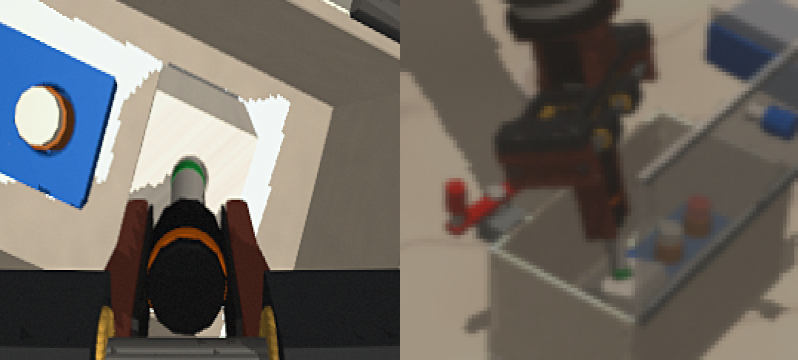

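The green band sits right at the bore mouth (wrist crop (188,170)), so the plunger is drawn 30 mm. The latch is still aside, the lid is open, and the forces are small, so I'm handing in.

```bash
python3 -c "
from bench import ctrl
print(ctrl.hand_in())"
```

```text
the job is handed in; nothing more can be done
None
```

I handed the job in with the latch swung aside, the lid standing open and the plunger drawn about 30 mm and still held; the interface did not report a verdict.

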